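Unclamp the goggle frame and present it to the up-looking camera

ROBOT

A 7-joint arm with a two-finger parallel gripper is mounted at the origin on the work surface. World frame = base frame: x ahead of the robot, y to its left, z up, the work surface at z = 0. Lengths are in m, angles in rad, forces in N, time in s.
With the tool pointing down it reaches from about 0.4 to 0.875 m from the base axis. Payload 19.3 kg.
Tool frame: the origin (TCP) lies at the very end of the fingers, on their centre line; the grasp point (between the pads) lies 19 mm behind it; z points along the fingers, y is the line along which they close (so a half turn about z gives the same grasp; the last joint's range is limited). The gripper opens to 85 mm and grips with 20 to 120 N. Pads are 22 mm wide; open, the fingers measure 114 mm over their backs; the gripper's body (76 mm by 85 mm) begins 54 mm behind the grasp point. The pads swing forward as they close: fully open they stand 13 mm farther back than shut.
Start: joints at [1.185, 0.521, -0.036, 1.599, 0.021, 1.021, -0.113], TCP at [0.194, -0.594, 0.231] pointing down, gripper open.
Joint ranges: [-2.91, 2.91], [-0.3, 2.13], [-1.5, 1.42], [0.17, 2.43], [-1.26, 4.41], [0.16, 1.93], [-2.52, 2.52]. Speed limits (rad/s): [1.89, 1.89, 2.39, 2.39, 3.01, 3.01, 3.01].

INTERFACE

Orientations are given as [roll, pitch, yaw] about the fixed x, y, z axes, in that order (R = Rz(yaw) Ry(pitch) Rx(roll)).
In Python, from workcell import observe, grab_frame, job_done gives the robot as it stands.
- The arm moves only by the tool move_arm, never from a script. Its argument "plan" is a list that holds one entry, the list of rows, each a list of 7 numbers: the shift along the tool's x, y, z each as a share of 0.02 m, from -1 to 1, then the turn, a rotation vector about the tool's x, y, z each as a share of 6 degrees, from -1 to 1, then the opening, from -1 (shut) to 1 (fully open). A call has exactly 10 rows; each row shifts and turns the commanded pose from where the row before left it, along the tool's axes as they then stand; what a row does not reach is not made up. A row lasts 1/10 s, in which the tool goes at most 50 mm and 8.59 degrees, less where a joint would pass 70% of its speed; a pose out of reach is approached as far as the arm can. A call with a number of a shift or a turn outside -1 to 1 is refused whole. A call with a gripper value outside its range is refused whole. The fingers move at their own pace and stop on an object; "grip_force" is the grip in N (left out, the last holds). Time passes only in rows, so rows that do not move let the fingers close, or fill a call up. It gives the time, the measured TCP pose, the force, the opening and the grip force at its end, in the units of the state.
- observe(): the state, without advancing time (a new reading comes with each control period).
- grab_frame(name): name is "scene" or "top" or "wrist"; returns a dict with "color" (400x640x3 uint8, red, green, blue), "intrinsics" (3x3 intrinsics, pixels), "position" and "orientation" of the camera in the world; the wrist camera has in their place "tool_from_camera" (4x4, takes a point from camera to tool coordinates, whose origin is the TCP and whose axes are the flange's). Camera axes: x right, y down, z forward; pixel columns grow to the right and rows downward; lengths in m; the calibration is good to about 2 mm. A picture is of the moment at which its call begins: read the wrist's pose just before it. There is no depth.
- job_done(): hands the job in; it is judged then, once.
The state is a dict: "clock": time; "qpos": joint angles; "qd": joint speeds; "joint_efforts": joint torques, N m; "position": TCP position; "tool_rot": TCP orientation; "force": force on the tool from outside, world axes, zero at the start; "moment": the same for the moment, N m; "grip_width": finger opening in m; "finger_force": force on a finger pad.
Only numpy, scipy, OpenCV 4.12 (cv2) and the standard library are available. Lean on these libraries where they do the work, as an engineer would, in place of code of your own. Each camera call takes 0.05 s, during which the arm holds its last target. There are 200 camera calls.

TASK

Push the toggle clamp's handle all the way back to free the goggle frame, then lift the frame straight up out of its nest and carry it, kept level, to the up-looking camera. Finish while still holding it in the gripper in the air over the camera, level and still, its middle over the lens, its underside 100 mm above the lens glass and its long side parallel to the two bar lights. Leave the clamp open, do not bump the camera or its lights, and leave the things lying about on the bench where they are.

Things in the scene. Friction and masses are not known exactly. Their poses are not given: they have to be found in the camera images.
- fixture: Fixed checking fixture, left or right of the robot: aluminium plate 245 x 220 x 20 mm with a black oval nest in its middle and an upright-handle toggle clamp beyond the nest's +x long side. Origin on the table under the nest's middle; z up, y along the nest's long side, x towards the clamp. The plate spans x -80 to 165, y -110 to 110 mm.
- nest (a point): Middle of the nest, 58 mm above the table, level with the top of its upright oval rim, on which the frame rests; axes as the fixture's. Inside the rim the nest is open 22 mm deep for the fingers. Four 6 mm pins round the outside, 1.5 mm clear of the frame, rise 10 mm above this point, so the frame comes out straight up.
- frame: Grey moulded goggle frame, 0.06 to 0.13 kg, in the nest (axes as the fixture's): oval ring 170 (y) x 96 mm (x), 190 with strap lugs, rim 10 wide, 14 high. A bridge along x through its middle, 12 thick (y), 20 high from the underside, splits it into two windows 68 (y) x 76 mm (x): grip it there. Origin: centre of underside, also the balance point; z up. A spare lies in the tray: leave it.
- clamp_handle (a joint): Swing of the clamp handle, rad: 0 clamped (handle upright, bar level over the frame's +x rim), grows as it is pushed towards fixture +x, stop at 1.42 (open). The linked bar rises with it, slowly at first; at 0 it locks the frame down, at 1.42 near upright, 65 to 105 mm in x from the nest's middle, up to 150 mm high, clear of the frame. About 3 N at the grip moves it; it stays where it is left.
- clamp_grip (a point): On the axis of the handle's black round grip (15 to 18 mm thick, 28 to 106 mm from the hinge), 70 mm from the hinge; moves with the handle. Handle upright: 172 mm above the table, 116 mm in fixture x from the nest's middle. z along the handle to its free end, y the hinge axis.
- clamp_pivot (a point): Fixed point on the handle's hinge axis (along fixture y), 102 mm above the table, 116 mm in fixture x from the nest's middle; axes as the fixture's. The handle turns from z towards x.
- camera: Fixed up-looking camera on the other side of the robot from the fixture: aluminium foot 150 (x) x 170 (y) mm, black camera and lens upright in its middle, and at x = 58 and -58 mm two level bar lights along y, 22 wide, 175 long, white tops 121 mm above the table. Origin on the table under the lens; z up.
- lens (a point): Centre of the lens glass (44 mm wide lens, facing up), 120 mm above the table; axes as the camera's, y along the bar lights.
- setting_ring: Loose steel ring 64 mm across, 22 mm high; bystander. Origin at the centre of its underside.
- caliper: Loose caliper 150 mm long, 12 mm high, lying flat; bystander.
- parts_tray: Loose black tray 160 x 240 x 35 mm with a spare frame in it; bystander. Origin at the centre of its underside.
- screwdriver: Loose screwdriver lying flat, handle black; bystander.
Things that resemble listed ones, but are neither listed nor needed, are in the scene too. What is shaped like the camera but green or yellow is not meant.

How it is judged:
On the way, in this order (a step that is already met when the one before it is completed fails the run):
1. the clamp is open (handle past 1.25 rad) with the frame still in its nest (value of joint clamp_handle above 1.25 rad and distance of frame from where it was at the start of the episode below 0.008 m), for 0.2 s.
2. the frame is lifted clear of nest and pins (underside more than 25 mm above the nest rim), level, in the fingers (z of frame in the frame of fixture above 0.083 m and contact force between frame and fixture below 0.05 N and contact force between frame and the fingers above 1 N and angle between frame's own z axis and vertical below 0.2 rad), for 0.2 s.
At the end, for the whole second after the job is handed in: Frame held in the air by the gripper alone, still, its middle within 20 mm of the lens axis, underside 80 to 120 mm above the glass, tilt under 0.1 rad, long side within 0.17 rad of the bar lights; clamp handle past 1.2 rad; bystanders within 30 mm of their starts (horizontal distance between frame and lens below 0.02 m and z of frame in the frame of lens between 0.08 and 0.12 m and angle between frame's own z axis and vertical below 0.1 rad and angle between the y axis of frame and the y axis of camera, either way round below 0.17 rad and linear speed of frame below 0.02 m/s and angular speed of frame below 0.1 rad/s and contact force between frame and the fingers above 1 N and contact force between frame and camera below 0.05 N and contact force between frame and fixture below 0.05 N and value of joint clamp_handle above 1.2 rad and distance of each of setting_ring, caliper, parts_tray, screwdriver from where it was at the start of the episode below 0.03 m); the arm keeps its last pose, push and grip.
It fails at once if The frame is forced up out of the nest with the clamp not open (raised 8 mm with the handle below 1.1 rad) (z of frame in the frame of fixture above 0.066 m and horizontal distance between frame and fixture below 0.06 m and value of joint clamp_handle below 1.1 rad).
It fails at once if The frame is dragged sideways out of the nest instead of lifted (10 mm off centre while less than 8 mm up) (horizontal distance between frame and fixture above 0.01 m and z of frame in the frame of fixture below 0.066 m).
It fails at once if The frame is tipped more than 0.35 rad (20 degrees) (angle between frame's own z axis and vertical above 0.35 rad).
It fails at once if The frame, fingers or arm bump the camera or its lights (over 2 N) (contact force between any of frame, the fingers, the arm and camera above 2 N).
It fails at once if A bystander (ring, caliper, tray, screwdriver) is moved more than 30 mm (distance of any of setting_ring, caliper, parts_tray, screwdriver from where it was at the start of the episode above 0.03 m).
It also fails if it takes over 64 s, if anything falls off the work surface, if the arm or the gripper's body presses on something with over 40 N, if the wrist force passes 120 N, or if a joint passes its speed limit or range.

## Working session

There is one attempt and no reset: what is moved stays moved. The work goes in short steps, Python scripts to look and compute and a tool call to move; the robot and the scene stay as the last step left them, time stands still between calls to the robot, and variables do not carry over. Pictures are saved under pics/ and viewed, at most 10 in all, crops included, and the job is handed in when it is done.

Besides the shell and the picture viewer there is one more tool, called after "Call:" by a JSON object that holds its "fn" and its "kwargs", one argument or row to a line. move_arm: Moves the arm, as the interface text tells. Shift numbers are shares of 0.02 m and turn numbers shares of 6 degrees, none past 1 either way. Its arguments: {"type":"object","properties":{"plan":{"type":"array"},"grip_force":{"type":"number"}},"required":["plan"]}

```bash
mkdir -p pics; python3 - <<'E'
from workcell import *
import cv2,numpy as np,pickle
s=observe();print({k:np.round(v,3) for k,v in s.items()})
d={}
for n in ["scene","top","wrist"]:
    f=grab_frame(n);d[n]=f;cv2.imwrite(f"pics/{n}0.png",f["color"][:,:,::-1])
    print(n,{k:np.round(v,4).tolist() for k,v in f.items() if k!="color"})
pickle.dump(d,open("d0.pkl","wb"))
E
```

```text
{'clock': np.float64(0.0), 'qpos': array([ 1.185,  0.522, -0.036,  1.6  ,  0.021,  1.021, -0.113]), 'qd': array([ 0.   , -0.   , -0.001,  0.   , -0.001, -0.001,  0.   ]), 'joint_efforts': array([ 1.0000e-03, -9.2712e+01,  1.9800e+00, -3.6993e+01,  1.8000e-02,
        8.0000e-03,  0.0000e+00]), 'position': array([ 0.194, -0.594,  0.231]), 'tool_rot': array([-3.141,  0.   ,  0.316]), 'force': array([-0.075, -0.668,  0.217]), 'moment': array([-0.009,  0.006,  0.034]), 'finger_force': np.float64(0.0), 'grip_width': np.float64(0.086)}
scene {'intrinsics': [[440.1009, 0.0, 319.4462], [0.0, 440.1009, 194.3936], [0.0, 0.0, 1.0]], 'position': [1.5242, 0.0047, 1.2078], 'orientation': [-2.3964, -0.0159, 1.5467]}
top {'intrinsics': [[437.2665, 0.0, 319.9727], [0.0, 437.2665, 195.3774], [0.0, 0.0, 1.0]], 'position': [0.2376, 0.0259, 1.4903], 'orientation': [-2.9463, 0.0091, -1.5466]}
wrist {'intrinsics': [[356.0277, 0.0, 316.0356], [0.0, 356.0277, 196.2874], [0.0, 0.0, 1.0]], 'tool_from_camera': [[0.0007, -0.9474, -0.32, 0.0816], [1.0, 0.0005, 0.0007, 0.0002], [-0.0005, -0.32, 0.9474, -0.1422], [0.0, 0.0, 0.0, 1.0]]}
```

View pics/top0.png

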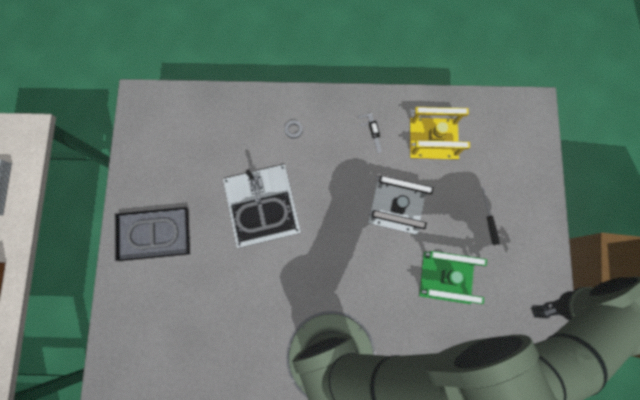

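View pics/scene0.png

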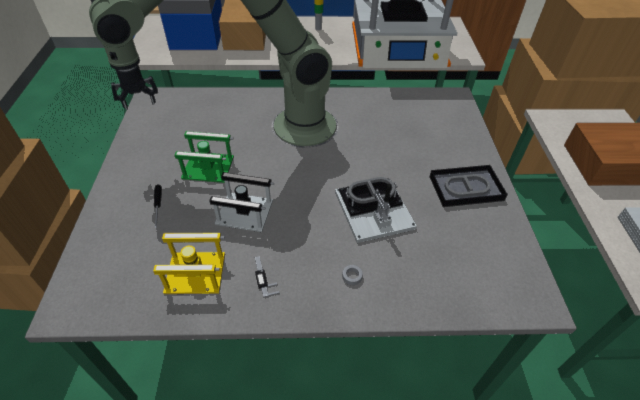

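The top view shows the fixture around (262,207), the grey camera around (400,203) with its bars at (405,185) and (398,219), and the tray at (152,233). The yellow and green cameras are decoys. I'll zoom in on the fixture and camera to measure them.

```bash
python3 - <<'E'
import cv2
t=cv2.imread("pics/top0.png")[140:265,215:445];cv2.imwrite("pics/topc.png",cv2.resize(t,None,fx=3.4,fy=3.4,interpolation=cv2.INTER_CUBIC))
t=cv2.imread("pics/scene0.png")[165:265,200:430];cv2.imwrite("pics/scenec.png",cv2.resize(t,None,fx=3.4,fy=3.4,interpolation=cv2.INTER_CUBIC))
E
```

```text
(no output)
```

View pics/topc.png

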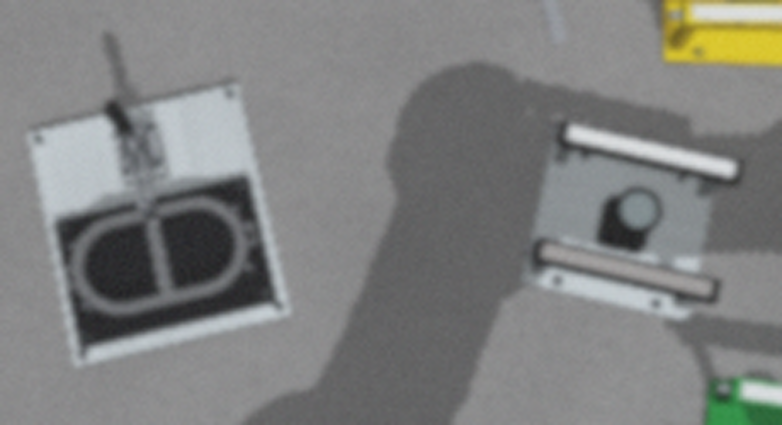

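View pics/scenec.png

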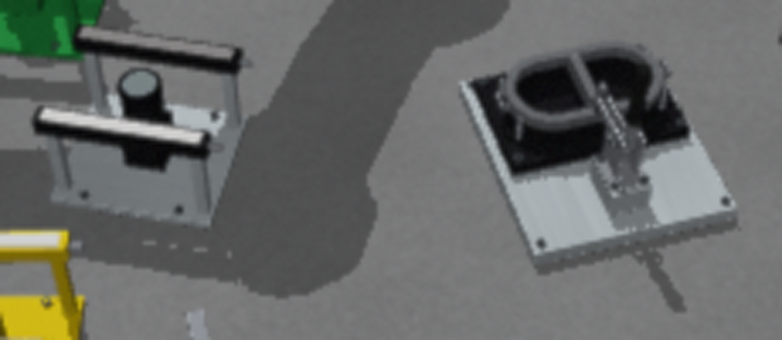

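```bash
cat > h.py <<'E'
import numpy as np,pickle
from scipy.spatial.transform import Rotation as R
d=pickle.load(open("d0.pkl","rb"))
def ray(f,px,z,T=None):
    K=f["intrinsics"];p=np.array([(px[0]-K[0][2])/K[0][0],(px[1]-K[1][2])/K[1][1],1])
    if T is None: o=np.array(f["position"]);r=R.from_euler("xyz",f["orientation"]).as_matrix()@p
    else: o=T[:3,3];r=T[:3,:3]@p
    return o+r*(z-o[2])/r[2]
def top(c,z): return ray(d["top"],(215+(c[0]+.5)/3.4-.5,140+(c[1]+.5)/3.4-.5),z)
def sc(c,z): return ray(d["scene"],(200+(c[0]+.5)/3.4-.5,165+(c[1]+.5)/3.4-.5),z)
E
python3 - <<'E'
from h import *
np.set_printoptions(precision=4,suppress=True)
P=[top(c,.02)[:2] for c in [(27,133),(238,83),(290,313),(77,365)]]
print(np.array(P)); 
for i in range(4): print(np.linalg.norm(P[i]-P[(i+1)%4]))
c=np.mean(P,0);yx=(P[0]+P[1]-P[2]-P[3]);yy=(P[0]+P[3]-P[1]-P[2])
a=np.arctan2(yx[1],yx[0]);b=np.arctan2(-yy[0],yy[1]);y=(a+b)/2;print("yaws",a,b)
print("nest",c-.0425*np.array([np.cos(y),np.sin(y)]))
print("frame top ctr",top((160,256),.072), "scene",sc((597,82),.078))
for n,f,l,bs in (("top",top,(639,210),[(563,133),(740,168),(538,252),(717,290)]),("sc",sc,(140,84),[(78,37),(239,60),(36,122),(208,145)])):
    B=[f(q,.121)[:2] for q in bs];print(n,"lens",f(l,.12),np.array(B),[np.arctan2(-(u-v)[0],(u-v)[1]) for u,v in (B[:2],B[2:])],np.mean(B,0),np.linalg.norm(B[0]-B[1]))
print("sc plate",sc((537,257),.02),sc((737,213),.02))
E
```

```text
[[0.579  0.3847]
 [0.6363 0.1719]
 [0.4016 0.1109]
 [0.3453 0.3194]]
0.22037051185691892
0.24252171627400818
0.21600439612790942
0.24271646396223973
yaws 0.2633837416153899 0.263256025478558
nest [0.4495 0.2357]
frame top ctr [0.448  0.2352 0.072 ] scene [0.4571 0.2462 0.078 ]
top lens [ 0.4946 -0.2182  0.12  ] [[ 0.5668 -0.1473]
 [ 0.5366 -0.3132]
 [ 0.4525 -0.1238]
 [ 0.4208 -0.2891]] [np.float64(-0.17959011624354215), np.float64(-0.1898488222162337)] [ 0.4942 -0.2184] 0.1686442176706532
sc lens [ 0.4954 -0.2196  0.12  ] [[ 0.4296 -0.289 ]
 [ 0.4639 -0.1228]
 [ 0.5462 -0.3151]
 [ 0.5775 -0.1466]] [np.float64(2.9380297410213525), np.float64(2.957861415933866)] [ 0.5043 -0.2184] 0.16969521174488236
sc plate [0.6394 0.1729 0.02  ] [0.5865 0.3809 0.02  ]
```

Both views agree: nest at (0.449, 0.236) with yaw 0.263, and lens at (0.495, -0.219) with yaw about -0.19. The plate measures 220 x 243 mm, as it should. I'll use tool yaw 0.263+π so the wrist camera stays on the side away from the clamp.

```bash
cat >> h.py <<'E'
from scipy.linalg import fractional_matrix_power as fmp
NEST=np.array([.449,.236]);YF=.263;LENS=np.array([.495,-.219]);YC=-.19
def fx(x,z,y=0): return [*(NEST+R.from_euler("z",YF).as_matrix()[:2,:2]@[x,y]),z]
def T(p,yaw=None,rpy=None):
    m=np.eye(4);m[:3,:3]=R.from_euler("xyz",rpy if rpy is not None else [np.pi,0,yaw]).as_matrix();m[:3,3]=p;return m
def now():
    from workcell import observe
    s=observe();return T(s["position"],rpy=s["tool_rot"])
def chain(A,way,nd=2):
    "way: list of (pos,yaw,nrows); prints one row repeated n times per way point"
    for p,y,n in way:
        M=np.real(fmp(np.linalg.inv(A)@T(p,y),1/n))
        r=np.r_[M[:3,3]/.02,np.degrees(R.from_matrix(M[:3,:3]).as_rotvec())/6].round(nd)
        S=np.eye(4);S[:3,3]=r[:3]*.02;S[:3,:3]=R.from_rotvec(np.radians(r[3:]*6)).as_matrix()
        for i in range(n): A=A@S
        print(n,"x",(r+0).tolist(),"->",A[:3,3].round(4),R.from_matrix(A[:3,:3]).as_euler("xyz").round(3), "BAD" if abs(r).max()>1 else "")
    return A
E
python3 - <<'E'
from h import *
F=YF+np.pi
chain(now(),[([.34,-.48,.28],.9,10),([.50,-.34,.28],1.5,10),([.56,-.16,.28],2.3,10),([.56,.02,.28],2.9,10),([.53,.18,.25],F,10),(fx(.075,.182),F,10)])
E
```

```text
10 x [0.94, -0.08, -0.25, 0.0, 0.0, -0.56] -> [ 0.3405 -0.4792  0.2809] [-3.141 -0.     0.902] 
10 x [0.97, 0.47, 0.0, 0.0, 0.0, -0.57] -> [ 0.5002 -0.3392  0.281 ] [-3.141e+00 -1.000e-03  1.499e+00] 
10 x [0.79, 0.56, 0.01, 0.0, 0.0, -0.76] -> [ 0.5614 -0.1607  0.2791] [ 3.141e+00 -1.000e-03  2.295e+00] 
10 x [0.5, 0.77, 0.0, 0.0, 0.0, -0.58] -> [0.5609 0.0201 0.2792] [ 3.141 -0.     2.902] 
10 x [0.17, 0.81, 0.15, 0.0, 0.0, -0.48] -> [0.5293 0.1809 0.2493] [ 3.141 -0.    -2.878] 
10 x [-0.06, 0.37, 0.34, 0.0, 0.0, 0.0] -> [0.5216 0.2555 0.1814] [ 3.141 -0.    -2.878]
```

Call:
{"fn": "move_arm", "kwargs": {
  "plan": [
    [[0.94,-0.08,-0.25,0,0,-0.56,-1],[0.94,-0.08,-0.25,0,0,-0.56,-1],[0.94,-0.08,-0.25,0,0,-0.56,-1],[0.94,-0.08,-0.25,0,0,-0.56,-1],[0.94,-0.08,-0.25,0,0,-0.56,-1],[0.94,-0.08,-0.25,0,0,-0.56,-1],[0.94,-0.08,-0.25,0,0,-0.56,-1],[0.94,-0.08,-0.25,0,0,-0.56,-1],[0.94,-0.08,-0.25,0,0,-0.56,-1],[0.94,-0.08,-0.25,0,0,-0.56,-1]]
  ]
}}

```text
clock: 1.15
position: [0.3414, -0.4781, 0.2817]
tool_rot: [-3.142, 0.0, 0.907]
force: [0.0, 0.1, 0.2]
grip_width: 0.0
finger_force: 0.0
```

Call:
{"fn": "move_arm", "kwargs": {
  "plan": [
    [[0.97,0.47,0,0,0,-0.57,-1],[0.97,0.47,0,0,0,-0.57,-1],[0.97,0.47,0,0,0,-0.57,-1],[0.97,0.47,0,0,0,-0.57,-1],[0.97,0.47,0,0,0,-0.57,-1],[0.97,0.47,0,0,0,-0.57,-1],[0.97,0.47,0,0,0,-0.57,-1],[0.97,0.47,0,0,0,-0.57,-1],[0.97,0.47,0,0,0,-0.57,-1],[0.97,0.47,0,0,0,-0.57,-1]]
  ]
}}

```text
clock: 2.15
position: [0.5012, -0.3379, 0.2813]
tool_rot: [3.142, -0.0, 1.504]
force: [0.3, 0.6, -0.5]
grip_width: 0.0001
finger_force: 0.0
```

Call:
{"fn": "move_arm", "kwargs": {
  "plan": [
    [[0.79,0.56,0.01,0,0,-0.76,-1],[0.79,0.56,0.01,0,0,-0.76,-1],[0.79,0.56,0.01,0,0,-0.76,-1],[0.79,0.56,0.01,0,0,-0.76,-1],[0.79,0.56,0.01,0,0,-0.76,-1],[0.79,0.56,0.01,0,0,-0.76,-1],[0.79,0.56,0.01,0,0,-0.76,-1],[0.79,0.56,0.01,0,0,-0.76,-1],[0.79,0.56,0.01,0,0,-0.76,-1],[0.79,0.56,0.01,0,0,-0.76,-1]]
  ]
}}

```text
clock: 3.15
position: [0.5617, -0.1593, 0.2793]
tool_rot: [3.142, 0.0, 2.301]
force: [-0.1, 0.2, -0.0]
grip_width: 0.0001
finger_force: 0.0
```

Call:
{"fn": "move_arm", "kwargs": {
  "plan": [
    [[0.5,0.77,0,0,0,-0.58,-1],[0.5,0.77,0,0,0,-0.58,-1],[0.5,0.77,0,0,0,-0.58,-1],[0.5,0.77,0,0,0,-0.58,-1],[0.5,0.77,0,0,0,-0.58,-1],[0.5,0.77,0,0,0,-0.58,-1],[0.5,0.77,0,0,0,-0.58,-1],[0.5,0.77,0,0,0,-0.58,-1],[0.5,0.77,0,0,0,-0.58,-1],[0.5,0.77,0,0,0,-0.58,-1]]
  ]
}}

```text
clock: 4.15
position: [0.5605, 0.0214, 0.2793]
tool_rot: [-3.142, -0.0, 2.907]
force: [0.3, 1.1, 0.9]
grip_width: -0.0002
finger_force: 0.0
```

Call:
{"fn": "move_arm", "kwargs": {
  "plan": [
    [[0.17,0.81,0.15,0,0,-0.48,-1],[0.17,0.81,0.15,0,0,-0.48,-1],[0.17,0.81,0.15,0,0,-0.48,-1],[0.17,0.81,0.15,0,0,-0.48,-1],[0.17,0.81,0.15,0,0,-0.48,-1],[0.17,0.81,0.15,0,0,-0.48,-1],[0.17,0.81,0.15,0,0,-0.48,-1],[0.17,0.81,0.15,0,0,-0.48,-1],[0.17,0.81,0.15,0,0,-0.48,-1],[0.17,0.81,0.15,0,0,-0.48,-1]]
  ]
}}

```text
clock: 5.15
position: [0.5289, 0.1819, 0.2491]
tool_rot: [-3.142, 0.0, -2.874]
force: [-0.2, -1.2, -1.1]
grip_width: -0.0001
finger_force: 0.0
```

```bash
python3 - <<'E'
from h import *
from workcell import *
import cv2
A=now();f=grab_frame("wrist");pickle.dump((A,f),open("w1.pkl","wb"));im=f["color"][:,:,::-1].copy()
C=np.linalg.inv(A@f["tool_from_camera"])
for n,p in dict(nest=fx(0,.078),grip=fx(.116,.172),piv=fx(.116,.102),bx=fx(.038,.078),bm=fx(-.038,.078),l=fx(0,.072,.085),r=fx(0,.072,-.085)).items():
    q=f["intrinsics"]@(C@np.r_[p,1])[:3];q=q[:2]/q[2];print(n,q.round())
    cv2.circle(im,tuple(int(v) for v in q),3,(0,0,255),1)
cv2.imwrite("pics/w1.png",im)
E
```

```text
nest [402. 101.]
grip [419. 280.]
piv [398. 238.]
bx [399. 146.]
bm [406.  53.]
l [499. 102.]
r [303. 100.]
```

View pics/w1.png

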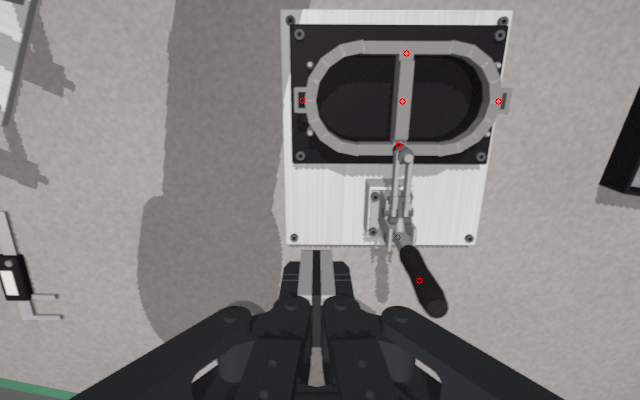

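The overlay lands on the fixture, with the bridge at (404,98) and the grip at (420,282). The offset is about 1.5 mm, so I'll shift the nest to match.

```bash
sed -i 's/NEST=np.array(\[.449,.236\])/NEST=np.array([.4472,.237])/' h.py; python3 - <<'E'
from h import *
F=YF+np.pi
A=chain(now(),[(fx(.075,.182),F,10)])
th=np.linspace(0,1.4,20)
P=[(.075,.182)]+[(.116+.08*np.sin(t)-.0085*np.cos(t)-.011,.102+.08*np.cos(t)+.0085*np.sin(t)) for t in th]
P=np.array(P);D=np.diff(P,axis=0)/.02;print((D*[-1,-1]).round(2).tolist(),P[-1])
E
```

```text
10 x [-0.06, 0.36, 0.33, 0.0, 0.0, 0.01] -> [0.5197 0.2571 0.183 ] [ 3.14  -0.    -2.878] 
[[-1.08, -0.0], [-0.3, -0.02], [-0.3, 0.0], [-0.3, 0.02], [-0.29, 0.04], [-0.29, 0.07], [-0.28, 0.09], [-0.28, 0.11], [-0.27, 0.13], [-0.26, 0.15], [-0.25, 0.17], [-0.23, 0.18], [-0.22, 0.2], [-0.2, 0.22], [-0.19, 0.23], [-0.17, 0.24], [-0.15, 0.25], [-0.13, 0.27], [-0.11, 0.27], [-0.09, 0.28]] [0.18239126 0.12397369]
```

Call:
{"fn": "move_arm", "kwargs": {
  "plan": [
    [[-0.06,0.36,0.33,0,0,0.01,-1],[-0.06,0.36,0.33,0,0,0.01,-1],[-0.06,0.36,0.33,0,0,0.01,-1],[-0.06,0.36,0.33,0,0,0.01,-1],[-0.06,0.36,0.33,0,0,0.01,-1],[-0.06,0.36,0.33,0,0,0.01,-1],[-0.06,0.36,0.33,0,0,0.01,-1],[-0.06,0.36,0.33,0,0,0.01,-1],[-0.06,0.36,0.33,0,0,0.01,-1],[-0.06,0.36,0.33,0,0,0.01,-1]]
  ]
}}

```text
clock: 6.2
position: [0.5225, 0.2539, 0.1828]
tool_rot: [-3.142, 0.0, -2.889]
force: [-0.4, 0.2, -0.8]
grip_width: -0.0001
finger_force: 0.0
```

Call:
{"fn": "move_arm", "kwargs": {
  "plan": [
    [[-0.54,0,0,0,0,0,-1],[-0.54,0,0,0,0,0,-1],[-0.3,-0.02,-0.02,0,0,0,-1],[-0.3,0,0,0,0,0,-1],[-0.3,0,0.02,0,0,0,-1],[-0.29,0,0.04,0,0,0,-1],[-0.29,0,0.07,0,0,0,-1],[-0.28,0,0.09,0,0,0,-1],[-0.28,0,0.11,0,0,0,-1],[-0.27,0,0.13,0,0,0,-1]]
  ]
}}

```text
clock: 7.2
position: [0.589, 0.2701, 0.1745]
tool_rot: [3.142, 0.0, -2.889]
force: [-0.3, -0.2, 2.8]
grip_width: -0.0001
finger_force: 1.1
```

Call:
{"fn": "move_arm", "kwargs": {
  "plan": [
    [[-0.26,0,0.15,0,0,0,-1],[-0.25,0,0.17,0,0,0,-1],[-0.23,0,0.18,0,0,0,-1],[-0.22,0,0.2,0,0,0,-1],[-0.2,0,0.22,0,0,0,-1],[-0.19,0,0.23,0,0,0,-1],[-0.17,0,0.24,0,0,0,-1],[-0.15,0,0.25,0,0,0,-1],[-0.13,0,0.27,0,0,0,-1],[-0.11,0,0.27,0,0,0,-1]]
  ]
}}

```text
clock: 8.2
position: [0.6255, 0.2795, 0.1304]
tool_rot: [3.142, 0.0, -2.889]
force: [1.2, 0.9, 2.6]
grip_width: 0.0001
finger_force: 1.1
```

```bash
python3 - <<'E'
from h import *
from workcell import *
import cv2
A=now();f=grab_frame("wrist");g=grab_frame("scene")["color"][140:260,300:460,::-1]
im=f["color"][:,:,::-1]
g=cv2.resize(g,None,fx=2.5,fy=2.5,interpolation=cv2.INTER_CUBIC)
o=np.zeros((700,640,3),np.uint8);o[:400]=im;o[400:,:400]=g
cv2.imwrite("pics/w2.png",cv2.resize(o,None,fx=.85,fy=.85));print(observe()["force"],A[:3,3])
E
```

```text
[-0.54199021  0.91167947  0.06474872] [0.62554354 0.27952462 0.1304283 ]
```

View pics/w2.png

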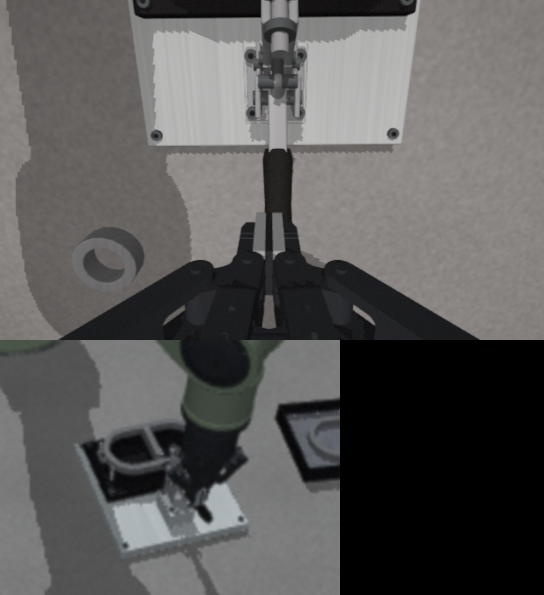

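The handle is nearly flat, with the finger on its grip, and the bar stands upright. I'll press the last bit to the stop.

Call:
{"fn": "move_arm", "kwargs": {
  "plan": [
    [[-0.09,0,0.28,0,0,0,-1],[-0.02,0,0.1,0,0,0,-1],[0,0,0.08,0,0,0,-1],[0,0,0.05,0,0,0,-1],[0,0,0.05,0,0,0,-1],[0,0,0,0,0,0,-1],[0,0,0,0,0,0,-1],[0,0,0,0,0,0,-1],[0,0,0,0,0,0,-1],[0,0,0,0,0,0,-1]]
  ]
}}

```text
clock: 9.3
position: [0.6277, 0.2803, 0.1209]
tool_rot: [3.141, 0.001, -2.889]
force: [-3.4, -2.6, 14.8]
grip_width: -0.0
finger_force: 7.6
```

```bash
python3 - <<'E'
from h import *
F=YF+np.pi
A=now();p=A[:3,3]
chain(A,[([p[0],p[1],.24],F-.012,10),(fx(0,.2),F,10)])
E
```

```text
10 x [0.0, 0.0, -0.6, 0.0, 0.0, 0.0] -> [0.6276 0.2802 0.2409] [ 3.141e+00  1.000e-03 -2.889e+00] 
10 x [0.93, 0.02, 0.2, 0.0, 0.0, -0.01] -> [0.4467 0.2367 0.2007] [ 3.142e+00  1.000e-03 -2.878e+00]
```

Call:
{"fn": "move_arm", "kwargs": {
  "plan": [
    [[0,0,-0.6,0,0,0,-1],[0,0,-0.6,0,0,0,-1],[0,0,-0.6,0,0,0,-1],[0,0,-0.6,0,0,0,-1],[0,0,-0.6,0,0,0,-1],[0,0,-0.6,0,0,0,-1],[0,0,-0.6,0,0,0,-1],[0,0,-0.6,0,0,0,-1],[0,0,-0.6,0,0,0,-1],[0,0,-0.6,0,0,0,-1]]
  ]
}}

```text
clock: 10.3
position: [0.6275, 0.28, 0.2407]
tool_rot: [3.142, 0.0, -2.889]
force: [-1.0, -0.0, -1.5]
grip_width: 0.0005
finger_force: 0.0
```

Call:
{"fn": "move_arm", "kwargs": {
  "plan": [
    [[0.93,0.02,0.2,0,0,-0.01,1],[0.93,0.02,0.2,0,0,-0.01,1],[0.93,0.02,0.2,0,0,-0.01,1],[0.93,0.02,0.2,0,0,-0.01,1],[0.93,0.02,0.2,0,0,-0.01,1],[0.93,0.02,0.2,0,0,-0.01,1],[0.93,0.02,0.2,0,0,-0.01,1],[0.93,0.02,0.2,0,0,-0.01,1],[0.93,0.02,0.2,0,0,-0.01,1],[0.93,0.02,0.2,0,0,-0.01,1]]
  ]
}}

```text
clock: 11.3
position: [0.446, 0.2364, 0.2]
tool_rot: [-3.141, 0.0, -2.878]
force: [0.1, 1.1, -0.6]
grip_width: 0.0853
finger_force: 0.0
```

```bash
python3 - <<'E'
from h import *
from workcell import *
import cv2
A=now();f=grab_frame("wrist");im=f["color"][:,:,::-1].copy()
C=np.linalg.inv(A@f["tool_from_camera"])
for n,p in dict(nest=fx(0,.078),bx=fx(.038,.078),bm=fx(-.038,.078),l=fx(0,.072,.085),r=fx(0,.072,-.085)).items():
    q=f["intrinsics"]@(C@np.r_[p,1])[:3];q=q[:2]/q[2];print(n,q.round())
    cv2.circle(im,tuple(int(v) for v in q),3,(0,0,255),1)
cv2.imwrite("pics/w3.png",im);print(A[:3,3],observe()["grip_width"],observe()["qpos"])
E
```

```text
nest [317. 190.]
bx [317. 235.]
bm [317. 142.]
l [424. 188.]
r [210. 188.]
[0.44595929 0.23635189 0.20001876] 0.08505697387027569 [ 0.07850756  0.50670212 -0.91893925  1.91806645  0.49063561  0.96072766
  0.76313592]
```

View pics/w3.png

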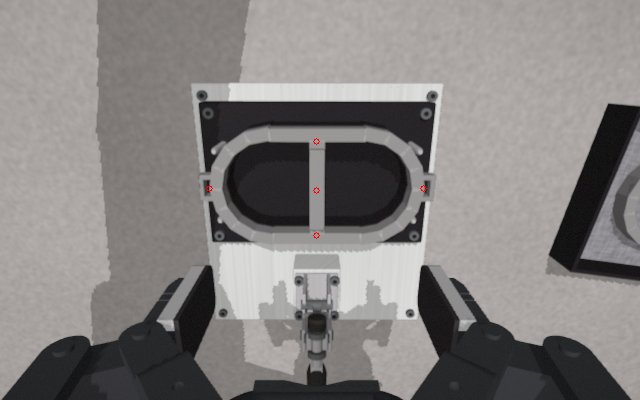

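The bridge centre is at (317,190), exactly on its projection, and the clamp is open. I'll go down and grip.

Call:
{"fn": "move_arm", "kwargs": {
  "plan": [
    [[-0.07,0,0.75,0,0,0,1],[0,0,0.75,0,0,0,1],[0,0,0.75,0,0,0,1],[0,0,0.75,0,0,0,1],[0,0,0.75,0,0,0,1],[0,0,0.75,0,0,0,1],[0,0,0.75,0,0,0,1],[0,0,0.75,0,0,0,1],[0,0,0.75,0,0,0,1],[0,0,0.75,0,0,0,1]]
  ]
}}

```text
clock: 12.35
position: [0.4479, 0.2369, 0.0485]
tool_rot: [3.142, 0.0, -2.878]
force: [-0.4, 0.8, -0.1]
grip_width: 0.0854
finger_force: 0.0
```

Call:
{"fn": "move_arm", "kwargs": {
  "plan": [
    [[0,0,0,0,0,0,0.3],[0,0,0,0,0,0,0],[0,0,0,0,0,0,-0.3],[0,0,0,0,0,0,-0.5],[0,0,0,0,0,0,-0.7],[0,0,0,0,0,0,-1],[0,0,0,0,0,0,-1],[0,0,0,0,0,0,-1],[0,0,0,0,0,0,-1],[0,0,0,0,0,0,-1]]
  ],
  "grip_force": 50
}}

```text
clock: 13.35
position: [0.4482, 0.2369, 0.0502]
tool_rot: [-3.141, 0.001, -2.878]
force: [-0.1, -1.5, 8.1]
grip_width: 0.0112
finger_force: 49.3
```

Call:
{"fn": "move_arm", "kwargs": {
  "plan": [
    [[0,0,-0.1,0,0,0,-1],[0,0,-0.2,0,0,0,-1],[0,0,-0.3,0,0,0,-1],[0,0,-0.4,0,0,0,-1],[0,0,-0.5,0,0,0,-1],[0,0,-0.5,0,0,0,-1],[0,0,-0.5,0,0,0,-1],[0,0,-0.5,0,0,0,-1],[0,0,-0.3,0,0,0,-1],[0,0,-0.1,0,0,0,-1]]
  ]
}}

```text
clock: 14.35
position: [0.4482, 0.2369, 0.1185]
tool_rot: [3.142, 0.001, -2.878]
force: [0.3, 0.2, -0.1]
grip_width: 0.0112
finger_force: 48.7
```

```bash
python3 - <<'E'
from h import *
from workcell import *
import cv2
A=now();f=grab_frame("wrist");cv2.imwrite("pics/w4.png",f["color"][:,:,::-1]);print(A[:3,3],observe()["grip_width"],observe()["force"])
# TCP frame underside offset ~ rim .058 at TCP z .050 -> end TCP z = .22-.008
Y=YC+np.pi
chain(A,[([*A[:2,3],.25],R.from_matrix(A[:3,:3]).as_euler("xyz")[2],10),([.50,.14,.26],Y+.36,10),([.535,-.0,.27],Y+.2,10),([.53,-.12,.26],Y+.06,10),([*LENS,.25],Y,10),([*LENS,.212],Y,10)])
E
```

```text
[0.44819804 0.23692135 0.11846264] 0.011447840506209445 [ 0.26741818  0.23727128 -0.54157725]
10 x [0.0, 0.0, -0.66, 0.0, 0.0, 0.0] -> [0.4481 0.2369 0.2505] [ 3.142e+00  1.000e-03 -2.878e+00] 
10 x [-0.15, -0.53, -0.05, 0.0, 0.0, 0.09] -> [0.5005 0.1401 0.2605] [ 3.141e+00  1.000e-03 -2.973e+00] 
10 x [-0.1, -0.71, -0.05, 0.0, 0.0, 0.15] -> [0.5343 0.0008 0.2705] [ 3.141e+00  1.000e-03 -3.130e+00] 
10 x [-0.01, -0.61, 0.05, 0.0, 0.0, 0.14] -> [ 0.5298 -0.121   0.2604] [3.141e+00 1.000e-03 3.007e+00] 
10 x [0.09, -0.51, 0.05, 0.0, 0.0, 0.05] -> [ 0.4959 -0.2188  0.2504] [3.141e+00 1.000e-03 2.954e+00] 
10 x [0.0, 0.0, 0.19, 0.0, 0.0, 0.0] -> [ 0.4959 -0.2188  0.2124] [3.141e+00 1.000e-03 2.954e+00]
```

View pics/w4.png

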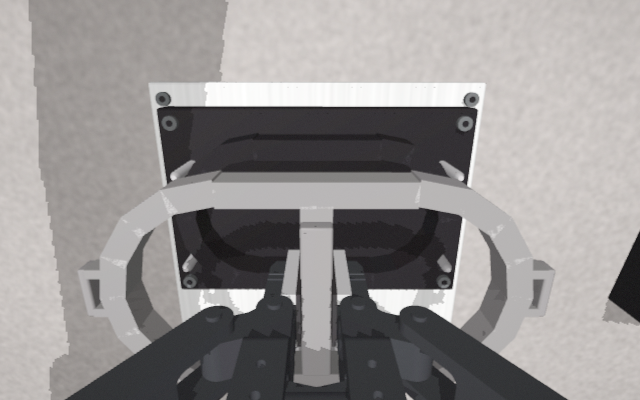

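The frame is held level, with both lugs at row 292, and is clear of the pins. Now I'll carry it.

Call:
{"fn": "move_arm", "kwargs": {
  "plan": [
    [[0,0,-0.3,0,0,0,-1],[0,0,-0.6,0,0,0,-1],[0,0,-0.8,0,0,0,-1],[0,0,-0.8,0,0,0,-1],[0,0,-0.8,0,0,0,-1],[0,0,-0.8,0,0,0,-1],[0,0,-0.8,0,0,0,-1],[0,0,-0.8,0,0,0,-1],[0,0,-0.6,0,0,0,-1],[0,0,-0.3,0,0,0,-1]]
  ]
}}

```text
clock: 15.4
position: [0.4482, 0.237, 0.251]
tool_rot: [3.142, 0.001, -2.878]
force: [-0.9, -0.3, -1.1]
grip_width: 0.0109
finger_force: 48.7
```

Call:
{"fn": "move_arm", "kwargs": {
  "plan": [
    [[-0.15,-0.53,-0.05,0,0,0.09,-1],[-0.15,-0.53,-0.05,0,0,0.09,-1],[-0.15,-0.53,-0.05,0,0,0.09,-1],[-0.15,-0.53,-0.05,0,0,0.09,-1],[-0.15,-0.53,-0.05,0,0,0.09,-1],[-0.15,-0.53,-0.05,0,0,0.09,-1],[-0.15,-0.53,-0.05,0,0,0.09,-1],[-0.15,-0.53,-0.05,0,0,0.09,-1],[-0.15,-0.53,-0.05,0,0,0.09,-1],[-0.15,-0.53,-0.05,0,0,0.09,-1]]
  ]
}}

```text
clock: 16.4
position: [0.5008, 0.1392, 0.2598]
tool_rot: [3.142, -0.0, -2.973]
force: [0.4, 0.2, -1.3]
grip_width: 0.0112
finger_force: 48.7
```

Call:
{"fn": "move_arm", "kwargs": {
  "plan": [
    [[-0.1,-0.71,-0.05,0,0,0.15,-1],[-0.1,-0.71,-0.05,0,0,0.15,-1],[-0.1,-0.71,-0.05,0,0,0.15,-1],[-0.1,-0.71,-0.05,0,0,0.15,-1],[-0.1,-0.71,-0.05,0,0,0.15,-1],[-0.1,-0.71,-0.05,0,0,0.15,-1],[-0.1,-0.71,-0.05,0,0,0.15,-1],[-0.1,-0.71,-0.05,0,0,0.15,-1],[-0.1,-0.71,-0.05,0,0,0.15,-1],[-0.1,-0.71,-0.05,0,0,0.15,-1]]
  ]
}}

```text
clock: 17.4
position: [0.5344, -0.0003, 0.2698]
tool_rot: [3.142, -0.0, -3.131]
force: [-0.4, -0.1, -0.6]
grip_width: 0.0116
finger_force: 48.7
```

Call:
{"fn": "move_arm", "kwargs": {
  "plan": [
    [[-0.01,-0.61,0.05,0,0,0.14,-1],[-0.01,-0.61,0.05,0,0,0.14,-1],[-0.01,-0.61,0.05,0,0,0.14,-1],[-0.01,-0.61,0.05,0,0,0.14,-1],[-0.01,-0.61,0.05,0,0,0.14,-1],[-0.01,-0.61,0.05,0,0,0.14,-1],[-0.01,-0.61,0.05,0,0,0.14,-1],[-0.01,-0.61,0.05,0,0,0.14,-1],[-0.01,-0.61,0.05,0,0,0.14,-1],[-0.01,-0.61,0.05,0,0,0.14,-1]]
  ]
}}

```text
clock: 18.4
position: [0.5296, -0.122, 0.2596]
tool_rot: [-3.142, 0.0, 3.006]
force: [0.3, -0.2, -1.1]
grip_width: 0.0112
finger_force: 48.7
```

```bash
python3 - <<'E'
from h import *
from workcell import *
A=now();print(observe()["grip_width"],observe()["qpos"].round(2))
Y=YC+np.pi
chain(A,[([*LENS,.25],Y,10),([*LENS,.212],Y,10)])
E
```

```text
0.011234820786970648 [ 0.7   0.46 -0.8   1.75  0.37  1.09  1.22]
10 x [0.09, -0.51, 0.05, 0.0, 0.0, 0.05] -> [ 0.4956 -0.2198  0.2496] [-3.142  0.     2.953] 
10 x [0.0, 0.0, 0.19, 0.0, 0.0, 0.0] -> [ 0.4956 -0.2198  0.2116] [-3.142  0.     2.953]
```

Call:
{"fn": "move_arm", "kwargs": {
  "plan": [
    [[0.09,-0.51,0.05,0,0,0.05,-1],[0.09,-0.51,0.05,0,0,0.05,-1],[0.09,-0.51,0.05,0,0,0.05,-1],[0.09,-0.51,0.05,0,0,0.05,-1],[0.09,-0.51,0.05,0,0,0.05,-1],[0.09,-0.51,0.05,0,0,0.05,-1],[0.09,-0.51,0.05,0,0,0.05,-1],[0.09,-0.51,0.05,0,0,0.05,-1],[0.09,-0.51,0.05,0,0,0.05,-1],[0.09,-0.51,0.05,0,0,0.05,-1]]
  ]
}}

```text
clock: 19.4
position: [0.4955, -0.2197, 0.2496]
tool_rot: [3.142, -0.0, 2.954]
force: [-0.7, -0.6, -0.3]
grip_width: 0.0115
finger_force: 48.7
```

Call:
{"fn": "move_arm", "kwargs": {
  "plan": [
    [[0,0,0.3,0,0,0,-1],[0,0,0.3,0,0,0,-1],[0,0,0.3,0,0,0,-1],[0,0,0.3,0,0,0,-1],[0,0,0.3,0,0,0,-1],[0,0,0.2,0,0,0,-1],[0,0,0.15,0,0,0,-1],[0,0,0.05,0,0,0,-1],[0,0,0,0,0,0,-1],[0,0,0,0,0,0,-1]]
  ]
}}

```text
clock: 20.4
position: [0.4959, -0.2189, 0.2119]
tool_rot: [-3.142, 0.0, 2.955]
force: [-0.2, 0.4, -0.0]
grip_width: 0.0113
finger_force: 48.7
```

```bash
python3 - <<'E'
from h import *
from workcell import *
import cv2
print(now()[:3,3])
w=grab_frame("wrist")["color"][:,:,::-1]
g=grab_frame("scene")["color"][130:270,140:460,::-1]
g=cv2.resize(g,(640,280),interpolation=cv2.INTER_CUBIC)
cv2.imwrite("pics/w5.png",cv2.resize(np.vstack([w,g]),None,fx=.85,fy=.85))
E
```

```text
[ 0.49592146 -0.21887145  0.21185617]
```

View pics/w5.png

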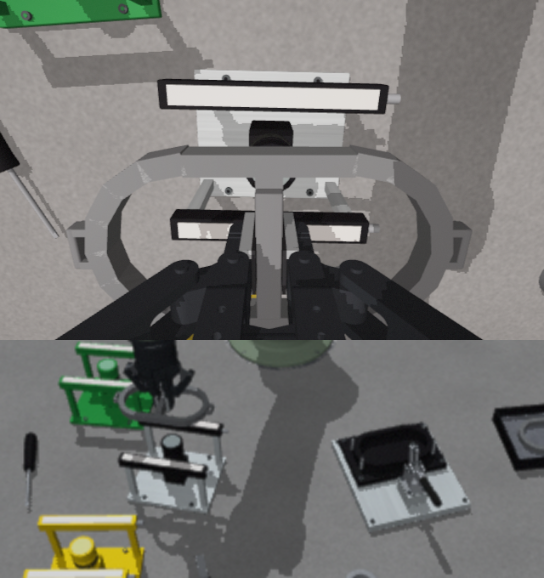

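The frame is level over the lens: the bridge column at 270 matches the lens at 271, and the bars are parallel to within about 1–2°. The clamp is open, so I'm handing in.

```bash
python3 -c "
from workcell import *
print(job_done())"
```

```text
the job is handed in; nothing more can be done
None
```

I handed the job in with the clamp open and the goggle frame held level over the lens, its underside about 100 mm above the glass and its long side parallel to the bar lights to within about 2°; no pass or fail verdict came back.

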